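# Press the probe thermometer home in the food truck's check-kit case

### The job

Put the blue paddle-shaped thermometer back in the check-kit case: pick it up, lay it the right way round over its orange-floored paddle-shaped cutout and press it down with the gripper until it sits fully home, then let go. Do not disturb the green oil tester and the round white timer.

Things in the scene. Friction and masses are not known exactly. Their poses are not given: they have to be found in the camera images.
- thermometer: Blue paddle-shaped thermometer lying display up, 130 mm long, 36 mm thick, 0.13-0.25 kg. Origin: centre of the underside, mid-length; x along it to the wide head, z up. Handle 30 mm wide from x = -65 to +25 mm, head with white display 60 mm wide from x = +25 to +65 mm. Centre of mass at x = +11 mm; grasp across the handle at x = 0. Others are 30 mm or more clear of that grasp.
- cutout (a point): Orange-floored cutout in the slick grey insert of the open black case (fixed). Point: floor centre, 10 mm over the counter; x to its wide end. Depth 20 mm; 10 mm clearance all round at the floor, 13 at the top. Finger recess, same depth: x = -22 to +23 mm, 62 mm to each side. Sprung side grips stop the thermometer 8 mm above the floor; push 5-15 N down past them. Fits head to wide end only.
- oil_tester: Bystander, loose: green straight-sided bar with a small dark screen, 130 x 42 x 34 mm, lying flat. Origin: centre of its underside; x along its length.
- timer: Bystander, loose: round white kitchen timer with a steel knob, 68 mm across, 32 mm high. Origin: centre of its underside.
Mind the look-alikes: they are no part of the job. Of the things that look like the thermometer, the largest one is meant.

How it is judged (in metres and radians):
On the way:
1. the thermometer is pressed home in its cutout by the fingers, not dropped in: its underside within 5 mm of the cutout's floor while the fingers touch it (z of thermometer in the frame of cutout below 0.005 m and horizontal distance between thermometer and cutout below 0.015 m and contact force between the fingers and thermometer above 0.5 N), for 0.05 s.
At the end, for the whole second after the job is handed in: The thermometer rests in the cutout, display up: its underside's centre within 5 mm of the cutout's floor in height and 15 mm of its centre sideways, lined up with it within 10 degrees, tilted less than 7 degrees, let go and still (z of thermometer in the frame of cutout below 0.005 m and horizontal distance between thermometer and cutout below 0.015 m and angle between the x axis of thermometer and the x axis of cutout, either way round below 0.175 rad and angle between thermometer's own z axis and vertical below 0.12 rad and linear speed of thermometer below 0.02 m/s); the robot touches nothing.
It fails at once if the oil tester or the timer is shifted by more than 30 mm (distance of any of oil_tester, timer from where it was at the start of the episode above 0.03 m).
It also fails if it takes over 38 s, if anything falls off the work surface, if the arm or the gripper's body presses on something with over 40 N, if the wrist force passes 120 N, or if a joint passes its speed limit or range.

### The arm

A 6-joint arm with a two-finger parallel gripper is mounted at the origin on the work surface. World frame = base frame: x ahead of the robot, y to its left, z up, the work surface at z = 0. Lengths are in mm, angles in rad, forces in N, time in s.
With the tool pointing down it reaches from about 300 to 775 mm from the base axis. Payload 14.6 kg.
Tool frame: the origin (TCP) lies midway between the tips of the shut fingers; the grasp point (between the pads) lies 19 mm behind it; z points along the fingers, y is the direction in which the jaws open and shut (so a half turn about z gives the same grasp; the last joint's range is limited). The gripper opens to 94 mm and grips with 3 to 60 N. Pads are 16 mm wide; open, the fingers measure 119 mm over their backs; the gripper's body (75 mm by 177 mm) begins 78 mm behind the grasp point.
Start: joints at [-1.193, 0.3, 1.521, -0, 1.321, -0.067], TCP at [236.644, -496.476, 205.446] pointing down, gripper open.
Joint ranges: [-3.03, 3.03], [-0.79, 2.21], [0.23, 2.52], [-1.04, 4.18], [0, 3.07], [-2.55, 2.55]. Speed limits (rad/s): [2.22, 2.22, 2.57, 3.14, 3.14, 3.14].

### API

Orientations are given as [roll, pitch, yaw] about the fixed x, y, z axes, in that order (R = Rz(yaw) Ry(pitch) Rx(roll)).
In Python, from cell import manip gives the robot as it stands.
- The arm moves only by the tool play_rows, never from a script. Its argument "commands" is a list of rows, each an object of numbers: "x", "y", "z": the shift along the tool's x, y, z in m; "wx", "wy", "wz": the turn, a rotation vector about the tool's x, y, z in degrees; "grip": the opening, from 0 (shut) to 1 (fully open). In form: [{"x": .., "y": .., "z": .., "wx": .., "wy": .., "wz": .., "grip": ..}, ...]. A call has 1 to 20 rows; each row shifts and turns the commanded pose from where the row before left it, along the tool's axes as they then stand; what a row does not reach is not made up. A row lasts 1/8 s, in which the tool goes at most 62.5 mm and 10.7 degrees, less where a joint would pass 70% of its speed; a pose out of reach is approached as far as the arm can. A call is refused whole if a number of a shift passes 0.0625 or a number of a turn 10.7, either way. A call with a gripper value outside its range is refused whole. The fingers move at their own pace and stop on an object; "squeeze" is the grip in N (left out, the last holds). Time passes only in rows, so rows that do not move let the fingers close. It gives the time, the measured TCP pose, the force and the opening at its end, in the units of the state.
- manip.read_state(): the state, without advancing time (a new reading comes with each control period).
- manip.camera(name): name is "side" or "top" or "wrist"; returns (picture, depth): 480x640x3 uint8, red, green, blue; 480x640 float32, mm along the optical axis (not along the pixel's ray), 0 where there is no reading.
- manip.camera_info(name): a dict with "intrinsics" (3x3 intrinsics, pixels), "camera_from_world" (4x4, takes a point from world to camera coordinates); the wrist camera has in their place "tool_from_camera" (4x4, takes a point from camera to tool coordinates, whose origin is the TCP and whose axes are the flange's). Camera axes: x right, y up, looking along -z (the intrinsics and any distortion apply to the point x, -y, -z); pixel columns grow to the right and rows downward; lengths in mm; the calibration is good to about 2 mm. A picture is of the moment at which its call begins: read the wrist's pose just before it. camera_info takes no time and is no camera call.
- manip.sign_off(): hands the job in, once; it reports no verdict.
The state is a dict: "clock": time; "joints": joint angles; "qd": joint speeds; "effort": joint torques, N m; "eef_pos": TCP position; "eef_rot": TCP orientation; "wrist_force": force on the tool from outside, world axes, zero at the start; "moment": the same for the moment, N m; "finger_gap": finger opening in mm.
Only numpy, scipy, OpenCV 4.12 (cv2) and the standard library are available. Lean on these libraries where they do the work, as an engineer would, in place of code of your own. Each camera call takes 0.05 s, during which the arm holds its last target.

## Working session

There is one attempt and no reset: what is moved stays moved. The work goes in short steps, Python scripts to look and compute and a tool call to move; the robot and the scene stay as the last step left them, time stands still between calls to the robot, and variables do not carry over. Pictures are saved under pics/ and viewed, and the job is handed in when it is done.

Besides the shell and the picture viewer there is one more tool, called after "Emit:" in YAML: its name, and indented under it one key for each argument. play_rows: Moves the arm, as the interface text tells. Its arguments: {"type":"object","properties":{"commands":{"type":"array"},"squeeze":{"type":"number"}},"required":["commands"]}

```bash
mkdir -p pics; ls
python3 - <<'E'
from cell import manip
import cv2,numpy as np
print(manip.read_state())
for n in("top","side"):
    p,d=manip.camera(n); cv2.imwrite(f"pics/{n}0.png",p[:,:,::-1]); np.save(f"pics/{n}0.npy",d); np.save(f"pics/{n}0_rgb.npy",p)
    print(n,manip.camera_info(n))
print(manip.camera_info("wrist"))
E
```

```text
pics
{'clock': 0.0, 'joints': array([-1.19258498e+00,  3.00478195e-01,  1.52155757e+00, -2.16232181e-05,
        1.32073002e+00, -6.65728644e-02]), 'qd': array([-0.00106142,  0.00132654,  0.00030374, -0.00116805,  0.00139779,
       -0.00030572]), 'effort': array([ 3.07267692e-03, -5.31791639e+01, -3.52731442e+01,  7.09113549e-02,
        2.43796018e-02, -8.73013005e-05]), 'eef_pos': array([ 236.55347983, -496.24031111,  204.89239244]), 'eef_rot': array([-3.14042072e+00, -5.71432835e-05,  4.44789541e-01]), 'wrist_force': array([-0.49124733, -0.27892963,  0.14344876]), 'moment': array([-0.05195431, -0.02258857, -0.00508429]), 'finger_gap': 93.96712279749595}
top {'intrinsics': array([[529.41098319,   0.        , 316.38213443],
       [  0.        , 529.41098319, 238.98952879],
       [  0.        ,   0.        ,   1.        ]]), 'camera_from_world': array([[-9.20209224e-03, -9.99955382e-01,  2.13456203e-03,
        -4.95196601e+01],
       [ 9.94239010e-01, -8.92147635e-03,  1.06813851e-01,
        -4.37385253e+02],
       [-1.06790042e-01,  3.10517575e-03,  9.94276745e-01,
        -7
[... 472 characters left out ...]
    [-2.06593951e-01,  7.42943292e-01,  6.36674331e-01,
        -8.50943038e+02],
       [ 0.00000000e+00,  0.00000000e+00,  0.00000000e+00,
         1.00000000e+00]])}
{'intrinsics': array([[428.097892  ,   0.        , 316.46809587],
       [  0.        , 428.097892  , 236.37657214],
       [  0.        ,   0.        ,   1.        ]]), 'tool_from_camera': array([[ 3.17079338e-04,  9.73552556e-01,  2.28462953e-01,
         6.60903532e+01],
       [ 9.99998670e-01, -6.74246923e-04,  1.48529945e-03,
         5.88217637e-01],
       [ 1.60005752e-03,  2.28462178e-01, -9.73551474e-01,
        -1.78692598e+02],
       [ 0.00000000e+00,  0.00000000e+00,  0.00000000e+00,
         1.00000000e+00]])}
```

View pics/top0.png

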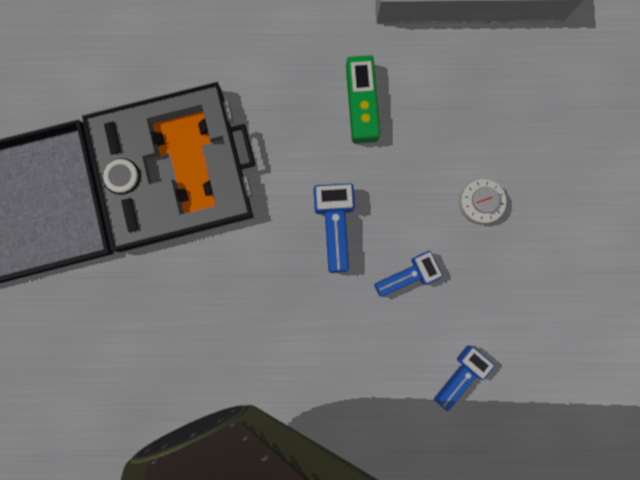

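View pics/side0.png

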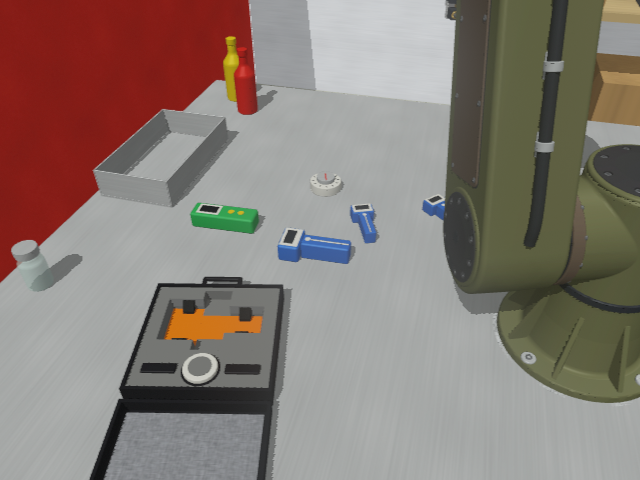

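The three blue candidates are at (335,228), (408,273) and (465,378) in the top picture. The one at (335,228) is the largest, so it should be the one meant. I'll confirm this with a crop and measurements.

```bash
cat > h.py <<'E'
import cv2,numpy as np
from cell import manip
def ray(n,u,v,z):
    i=manip.camera_info(n);K=i["intrinsics"];T=i["camera_from_world"]
    uv=np.stack([np.ravel(u),np.ravel(v)],1).astype(float)
    d=np.c_[(uv[:,0]-K[0,2])/K[0,0],-(uv[:,1]-K[1,2])/K[1,1],-np.ones(len(uv))]
    R=T[:3,:3];c=-R.T@T[:3,3];w=d@R
    return c+w*((z-c[2])/w[:,2])[:,None]
def pts(n,depth):
    i=manip.camera_info(n);K=i["intrinsics"];T=i["camera_from_world"]
    v,u=np.mgrid[:480,:640]
    p=np.stack([(u-K[0,2])/K[0,0]*depth,-(v-K[1,2])/K[1,1]*depth,-depth],-1)
    return (p-T[:3,3])@T[:3,:3]
E
python3 - <<'E'
from h import *
rgb=np.load("pics/top0_rgb.npy");d=np.load("pics/top0.npy")
hsv=cv2.cvtColor(rgb,cv2.COLOR_RGB2HSV)
P=pts("top",d)
m=((hsv[...,0]>105)&(hsv[...,0]<128)&(hsv[...,1]>120)).astype(np.uint8)
cs,_=cv2.findContours(m,cv2.RETR_EXTERNAL,cv2.CHAIN_APPROX_NONE)
for c in cs:
    if cv2.contourArea(c)<300: continue
    mm=np.zeros_like(m);cv2.drawContours(mm,[c],-1,1,-1)
    Z=P[...,2][mm>0]
    q=ray("top",c[:,0,0],c[:,0,1],36.)[:,:2].astype(np.float32)
    print(c.mean((0,1)),cv2.contourArea(c),"z",np.percentile(Z,[5,50,95]),"minrect",cv2.minAreaRect(q))
b=((hsv[...,0]<20)&(hsv[...,1]>180)&(hsv[...,2]>100)); 
b[:, :130]=0;b[:,260:]=0;b[240:]=0
ys,xs=np.nonzero(b);print("orange",len(xs),np.median(P[b][:,2]))
for n,bx in (("a",(290,150,190,150)),("b",(80,75,190,180))):
    x,y,w,h=bx;cv2.imwrite(f"pics/crop_{n}.png",cv2.resize(rgb[y:y+h,x:x+w,::-1],None,fx=4,fy=4 if n=="a" else 3.3))
for uv in [(100,130),(140,130),(160,215),(230,200),(120,176),(150,165),(218,170),(112,250),(300,200)]:
    print(uv,P[uv[1],uv[0]].round(1))
E
```

```text
[458.15525114 381.02739726] 732.5 z [11.0625602  25.32758868 28.06806914] minrect ((233.0321502685547, -257.74017333984375), (41.174827575683594, 94.54791259765625), 57.90573501586914)
[402.62686567 278.2761194 ] 669.0 z [18.91485337 26.14239446 28.72740158] minrect ((375.0934753417969, -171.86810302734375), (41.1137809753418, 70.97725677490234), 23.26470184326172)
[335.14336918 222.48028674] 1269.5 z [30.46242271 35.33880543 37.9856781 ] minrect ((451.4643249511719, -80.54930114746094), (126.19283294677734, 58.63575744628906), 1.0724101066589355)
orange 3150 10.20072131458225
(100, 130) [603.9 270.   28.8]
(140, 130) [602.4 208.9  31.8]
(160, 215) [473.7 176.5  30.7]
(230, 200) [495.2  73.6  30.7]
(120, 176) [530.6 233.6  40.2]
(150, 165) [554.3 199.6   9.9]
(218, 170) [540.7  91.9  30.1]
(112, 250) [424.9 255.1   5.5]
(300, 200) [500.5 -28.9  -3.2]
```

```bash
sleep 1
```

```text
(no output)
```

View pics/crop_a.png

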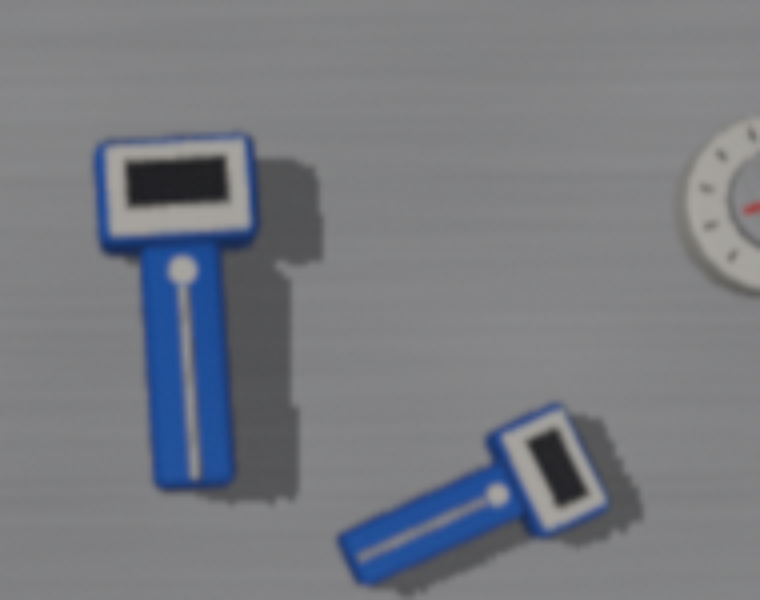

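View pics/crop_b.png

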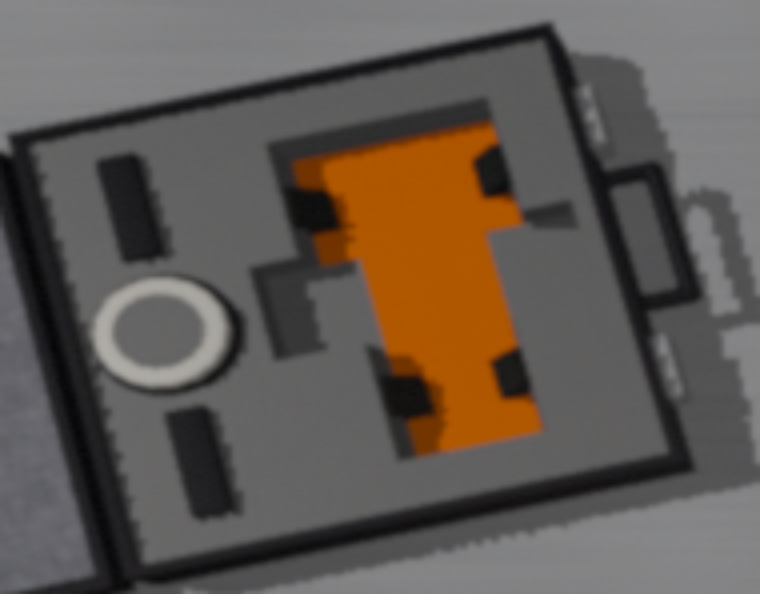

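The crop confirms it. The unit at top-picture pixel (335,228) is the full 130×60 mm one, 36 mm high. The other two measure shorter and about 26 mm high. The cutout's wide end is up-left at (182,130). Next I'll fit both poses.

Run:
```python
from h import *
rgb=np.load("pics/top0_rgb.npy");d=np.load("pics/top0.npy")
hsv=cv2.cvtColor(rgb,cv2.COLOR_RGB2HSV);P=pts("top",d)
# thermometer: pixels standing above 30mm in window
w=np.zeros((480,640),bool);w[165:290,295:370]=1
m=w&(P[...,2]>31)
q=P[m];print("top z",np.median(q[:,2]))
v,u=np.nonzero(m);q=ray("top",u,v,36.)[:,:2]
# handle: rows lower
x=q[:,0]; xs=np.arange(x.min()+8,x.min()+80,5)
mid=np.array([[a,(q[abs(x-a)<2.5,1].max()+q[abs(x-a)<2.5,1].min())/2] for a in xs])
s,b=np.polyfit(mid[:,0],mid[:,1],1);print("handle yaw",s, "deg",np.degrees(np.arctan(s)),"widths",[round(float(np.ptp(q[abs(x-a)<2.5,1])),1) for a in xs])
yaw=np.arctan(s);R=np.array([[np.cos(yaw),np.sin(yaw)],[-np.sin(yaw),np.cos(yaw)]])
l=q@R.T; print("local ext",l.min(0),l.max(0))
c=np.array([(l[:,0].min()+l[:,0].max())/2,(l[:,1].min()+l[:,1].max())/2]);print("len",np.ptp(l,axis=0),"centre",R.T@c, "rect",cv2.minAreaRect(q.astype(np.float32)))
hm=l[:,0]<l[:,0].max()-45; print("handle mid local y",(l[hm,1].max()+l[hm,1].min())/2,c)
# cutout rim
w=np.zeros((480,640),bool);w[95:230,130:238]=1
m=w&(P[...,2]<26)
m=m.astype(np.uint8)
n,lab,st,_=cv2.connectedComponentsWithStats(m);print(st[1:])
k=1+np.argmax(st[1:,4]);mm=(lab==k)
vis=rgb[:,:,::-1].copy();cs,_=cv2.findContours(mm.astype(np.uint8),cv2.RETR_EXTERNAL,cv2.CHAIN_APPROX_NONE)
cv2.drawContours(vis,cs,-1,(0,255,0),1);cv2.imwrite("pics/cut.png",cv2.resize(vis[75:255,80:270],None,fx=4,fy=3.3,interpolation=cv2.INTER_NEAREST))
v,u=np.nonzero(mm);q=ray("top",u,v,30.)[:,:2]
for deg in (9,10,11,12,13,14,15,16):
    a=np.radians(deg);R=np.array([[np.cos(a),np.sin(a)],[-np.sin(a),np.cos(a)]]);l=q@R.T
    x0=l[:,0].min();L=np.ptp(l[:,0])
    y=lambda lo,hi:(l[(l[:,0]>x0+lo)&(l[:,0]<x0+hi),1])
    n_=y(8,45);h=y(L-40,L-8)
    print(deg,"L",L.round(1),"n",np.ptp(n_).round(1),"head",np.ptp(h).round(1),"ctr n/h",(n_.max()+n_.min())/2,(h.max()+h.min())/2,"all",np.ptp(l[:,1]),(l[:,1].max()+l[:,1].min())/2,"xc",x0+L/2, R.T@np.array([x0+L/2,(n_.max()+n_.min()+h.max()+h.min())/4]))
```

```text
top z 35.76535904686358Traceback (most recent call last):
  File "<stdin>", line 11, in <module>
    return umr_maximum(a, axis, None, out, keepdims, initial, where)
ValueError: zero-size array to reduction operation maximum which has no identity
```

```bash
sleep 1
cat > fit.py <<'E'
from h import *
rgb=np.load("pics/top0_rgb.npy");d=np.load("pics/top0.npy")
P=pts("top",d)
def big(m):
    m=cv2.morphologyEx(m.astype(np.uint8),cv2.MORPH_OPEN,np.ones((3,3),np.uint8))
    n,lab,st,_=cv2.connectedComponentsWithStats(m);return lab==1+np.argmax(st[1:,4])
vis=rgb[:,:,::-1].copy()
def bnd(mask,z):
    cs,_=cv2.findContours(mask.astype(np.uint8),cv2.RETR_EXTERNAL,cv2.CHAIN_APPROX_NONE);cv2.drawContours(vis,cs,-1,(0,255,0),1)
    v,u=np.nonzero(mask);return ray("top",u,v,z)[:,:2]
def sweep(q,degs,nlo,nhi,hlo,hhi):
  for deg in degs:
    a=np.radians(deg);R=np.array([[np.cos(a),np.sin(a)],[-np.sin(a),np.cos(a)]]);l=q@R.T
    x0,x1=np.percentile(l[:,0],[.1,99.9]);L=x1-x0
    y=lambda lo,hi:l[(l[:,0]>x0+lo)&(l[:,0]<x0+hi),1]
    n_=y(nlo,nhi);h=y(L-hhi,L-hlo)
    cn,ch=(n_.max()+n_.min())/2,(h.max()+h.min())/2
    print(deg,"L %.1f n %.1f head %.1f cn %.1f ch %.1f all %.1f %.1f"%(L,np.ptp(n_),np.ptp(h),cn,ch,np.ptp(l[:,1]),(l[:,1].max()+l[:,1].min())/2),R.T@np.array([x0+L/2,(cn+ch)/2]))
w=np.zeros((480,640),bool);w[165:290,295:370]=1
sweep(bnd(big(w&(P[...,2]>31)),36.),(0,1,2,3,4,5),5,80,5,35)
w=np.zeros((480,640),bool);w[95:230,130:238]=1
sweep(bnd(big(w&(P[...,2]<26)),30.),range(8,18),8,45,8,40)
cv2.imwrite("pics/cut.png",cv2.resize(vis[75:285,80:370],None,fx=2.7,fy=2.7,interpolation=cv2.INTER_NEAREST))
E
python3 fit.py
```

```text
0 L 129.1 n 31.6 head 58.8 cn -83.3 ch -79.8 all 58.8 -79.8 [453.66679033 -81.58147348]
1 L 128.8 n 31.0 head 58.8 cn -90.8 ch -88.4 all 58.8 -88.4 [453.60451967 -81.67522997]
2 L 128.6 n 30.4 head 58.9 cn -98.2 ch -96.9 all 58.9 -96.9 [453.54555899 -81.77110256]
3 L 128.5 n 29.9 head 58.9 cn -105.6 ch -105.4 all 58.9 -105.4 [453.60422101 -81.86179396]
4 L 128.7 n 30.8 head 59.1 cn -112.9 ch -114.0 all 59.1 -114.0 [453.76489754 -81.98524458]
5 L 128.9 n 32.0 head 59.4 cn -120.3 ch -122.6 all 59.4 -122.6 [453.93285682 -82.18612696]
8 L 155.2 n 58.1 head 86.4 cn 55.3 ch 66.1 all 125.3 61.4 [557.32533618 139.63024581]
9 L 154.7 n 56.4 head 86.0 cn 45.6 ch 55.3 all 125.0 51.3 [557.16036438 139.34958032]
10 L 154.2 n 55.4 head 85.6 cn 36.8 ch 44.4 all 124.6 41.3 [556.97025447 139.45914992]
11 L 153.8 n 54.9 head 83.9 cn 27.7 ch 34.2 all 124.2 31.3 [556.78592285 139.71856407]
12 L 153.3 n 54.3 head 83.6 cn 18.5 ch 23.2 all 123.7 21.2 [556.67229901 139.64183461]
13 L 152.9 n 53.9 head 83.5 cn 9.4 ch 12.1 all 123.4 11.2 [556.56896712 139.52506139]
14 L 152.9 n 53.9 head 83.5 cn 0.5 ch 1.0 all 123.3 1.4 [556.50950443 139.51120841]
15 L 153.2 n 54.2 head 83.4 cn -8.5 ch -10.2 all 123.6 -8.7 [556.66440073 139.45614797]
16 L 153.7 n 55.1 head 83.6 cn -17.5 ch -21.3 all 123.9 -18.8 [556.8341424  139.51943434]
17 L 154.3 n 55.7 head 84.1 cn -26.6 ch -32.2 all 124.3 -29.0 [556.88021591 139.54133095]
```

```bash
sleep 1
```

```text
(no output)
```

View pics/cut.png

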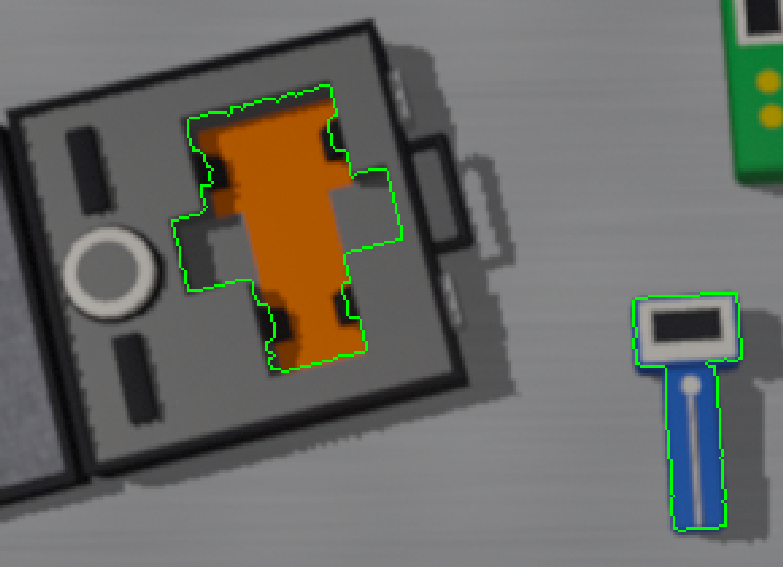

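The fits agree with the given sizes:
- **Thermometer:** centre (453.6, -81.9), yaw 3°, measured 128.5 × 59 with a 30 mm handle.
- **Cutout:** centre (556.5, 139.5), yaw 14°, rim 153 × 54/84/123 against the stated 156 × 56/86/124.

Now I'll move to a hover above the thermometer.

Emit:
play_rows:
  commands:
    - {"wz":7.5,"grip":1}
    - {"wz":7.5}
    - {"wz":7.5}
    - {"x":0.0199,"y":-0.0335,"z":0.008}
    - {"x":0.0199,"y":-0.0335,"z":0.008}
    - {"x":0.0199,"y":-0.0335,"z":0.008}
    - {"x":0.0199,"y":-0.0335,"z":0.008}
    - {"x":0.0199,"y":-0.0335,"z":0.008}
    - {"x":0.0199,"y":-0.0335,"z":0.008}
    - {"x":0.0199,"y":-0.0335,"z":0.008}
    - {"x":0.0199,"y":-0.0335,"z":0.008}
    - {"x":0.0199,"y":-0.0335,"z":0.008}
    - {"x":0.0199,"y":-0.0335,"z":0.008}
    - {"x":0.0199,"y":-0.0335,"z":0.008}
    - {"x":0.0199,"y":-0.0335,"z":0.008}
    - {}
    - {}
  squeeze: 45

```text
$.commands[0]: bad value
```

Emit:
play_rows:
  commands:
    - {"x":0,"y":0,"z":0,"wx":0,"wy":0,"wz":7.5,"grip":1}
    - {"x":0,"y":0,"z":0,"wx":0,"wy":0,"wz":7.5,"grip":1}
    - {"x":0,"y":0,"z":0,"wx":0,"wy":0,"wz":7.5,"grip":1}
  squeeze: 45

```text
clock: 0.48
eef_pos: [236.6, -496.3, 205.1]
eef_rot: [-3.141, 0.0, 0.048]
wrist_force: [0.3, -0.5, -0.7]
finger_gap: 94.1
```

Emit:
play_rows:
  commands:
    - {"x":0.0199,"y":-0.0335,"z":0.008,"wx":0,"wy":0,"wz":0,"grip":1}
    - {"x":0.0199,"y":-0.0335,"z":0.008,"wx":0,"wy":0,"wz":0,"grip":1}
    - {"x":0.0199,"y":-0.0335,"z":0.008,"wx":0,"wy":0,"wz":0,"grip":1}
    - {"x":0.0199,"y":-0.0335,"z":0.008,"wx":0,"wy":0,"wz":0,"grip":1}
    - {"x":0.0199,"y":-0.0335,"z":0.008,"wx":0,"wy":0,"wz":0,"grip":1}
    - {"x":0.0199,"y":-0.0335,"z":0.008,"wx":0,"wy":0,"wz":0,"grip":1}
    - {"x":0.0199,"y":-0.0335,"z":0.008,"wx":0,"wy":0,"wz":0,"grip":1}
    - {"x":0.0199,"y":-0.0335,"z":0.008,"wx":0,"wy":0,"wz":0,"grip":1}
    - {"x":0.0199,"y":-0.0335,"z":0.008,"wx":0,"wy":0,"wz":0,"grip":1}
    - {"x":0.0199,"y":-0.0335,"z":0.008,"wx":0,"wy":0,"wz":0,"grip":1}
    - {"x":0.0199,"y":-0.0335,"z":0.008,"wx":0,"wy":0,"wz":0,"grip":1}
    - {"x":0.0199,"y":-0.0335,"z":0.008,"wx":0,"wy":0,"wz":0,"grip":1}
    - {"x":0,"y":0,"z":0,"wx":0,"wy":0,"wz":0,"grip":1}
    - {"x":0,"y":0,"z":0,"wx":0,"wy":0,"wz":0,"grip":1}

```text
clock: 2.22
eef_pos: [453.9, -82.9, 109.4]
eef_rot: [-3.142, 0.0, 0.052]
wrist_force: [-0.3, 0.2, 0.7]
finger_gap: 94.2
```

Pose is on target within 1 mm. I'll descend to TCP z of about 7 mm and close.

Emit:
play_rows:
  commands:
    - {"x":0,"y":-0.001,"z":0.025,"wx":0,"wy":0,"wz":0,"grip":1}
    - {"x":0,"y":0,"z":0.025,"wx":0,"wy":0,"wz":0,"grip":1}
    - {"x":0,"y":0,"z":0.025,"wx":0,"wy":0,"wz":0,"grip":1}
    - {"x":0,"y":0,"z":0.018,"wx":0,"wy":0,"wz":0,"grip":1}
    - {"x":0,"y":0,"z":0.009,"wx":0,"wy":0,"wz":0,"grip":1}
    - {"x":0,"y":0,"z":0,"wx":0,"wy":0,"wz":0,"grip":1}
    - {"x":0,"y":0,"z":0,"wx":0,"wy":0,"wz":0,"grip":0}
    - {"x":0,"y":0,"z":0,"wx":0,"wy":0,"wz":0,"grip":0}
    - {"x":0,"y":0,"z":0,"wx":0,"wy":0,"wz":0,"grip":0}
    - {"x":0,"y":0,"z":0,"wx":0,"wy":0,"wz":0,"grip":0}
    - {"x":0,"y":0,"z":0,"wx":0,"wy":0,"wz":0,"grip":0}
    - {"x":0,"y":0,"z":0,"wx":0,"wy":0,"wz":0,"grip":0}
  squeeze: 45

```text
clock: 3.72
eef_pos: [454.1, -81.6, 7.4]
eef_rot: [3.142, 0.0, 0.052]
wrist_force: [0.5, 0.7, 0.7]
finger_gap: 37.5
```

Emit:
play_rows:
  commands:
    - {"x":0,"y":0,"z":0,"wx":0,"wy":0,"wz":0,"grip":0}
    - {"x":0,"y":0,"z":0,"wx":0,"wy":0,"wz":0,"grip":0}
    - {"x":0,"y":0,"z":0,"wx":0,"wy":0,"wz":0,"grip":0}

```text
clock: 4.1
eef_pos: [454.1, -81.6, 7.4]
eef_rot: [-3.142, 0.0, 0.052]
wrist_force: [-0.1, 0.7, -0.4]
finger_gap: 29.5
```

Emit:
play_rows:
  commands:
    - {"x":0,"y":0,"z":-0.01,"wx":0,"wy":0,"wz":0,"grip":0}
    - {"x":0,"y":0,"z":-0.02,"wx":0,"wy":0,"wz":0,"grip":0}
    - {"x":0,"y":0,"z":-0.025,"wx":0,"wy":0,"wz":0,"grip":0}
    - {"x":0,"y":0,"z":-0.025,"wx":0,"wy":0,"wz":0,"grip":0}
    - {"x":0,"y":0,"z":-0.01,"wx":0,"wy":0,"wz":0,"grip":0}
    - {"x":0,"y":0,"z":0,"wx":0,"wy":0,"wz":-5.5,"grip":0}
    - {"x":0,"y":0,"z":0,"wx":0,"wy":0,"wz":-5.5,"grip":0}
    - {"x":0,"y":0,"z":0,"wx":0,"wy":0,"wz":0,"grip":0}

```text
clock: 5.1
eef_pos: [453.9, -81.5, 97.2]
eef_rot: [-3.141, 0.001, 0.243]
wrist_force: [-0.4, 0.6, -0.6]
finger_gap: 29.8
```

Run:
```python
from h import *
print(manip.read_state())
p,d=manip.camera("side");cv2.imwrite("pics/side1.png",p[:,:,::-1])
p,d=manip.camera("wrist");cv2.imwrite("pics/wrist1.png",p[:,:,::-1])
```

```text
{'clock': 5.1, 'joints': array([-2.57165763e-01,  2.32712710e-01,  1.88089042e+00,  3.69209468e-05,
        1.02864477e+00,  1.07012644e+00]), 'qd': array([-0.00062081, -0.00040755,  0.00167493,  0.00056656, -0.00099203,
        0.05307823]), 'effort': array([ 1.78011856e-02, -4.50913990e+01, -3.08831656e+01,  4.85905458e-02,
       -6.77148183e-02, -1.08409636e+00]), 'eef_pos': array([453.895234  , -81.51608052,  97.15708824]), 'eef_rot': array([-3.14125039e+00,  5.59646235e-04,  2.43485156e-01]), 'wrist_force': array([-0.41966138,  0.62056342, -0.64458865]), 'moment': array([ 0.0787761 ,  0.06121633, -0.02594406]), 'finger_gap': 29.764365042857943}
```

View pics/side1.png

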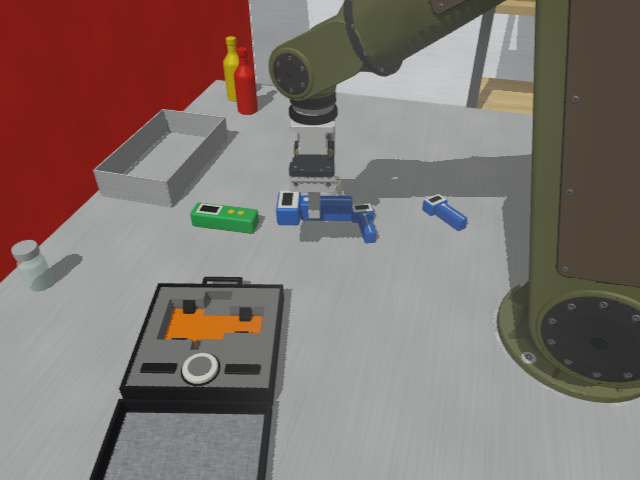

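View pics/wrist1.png

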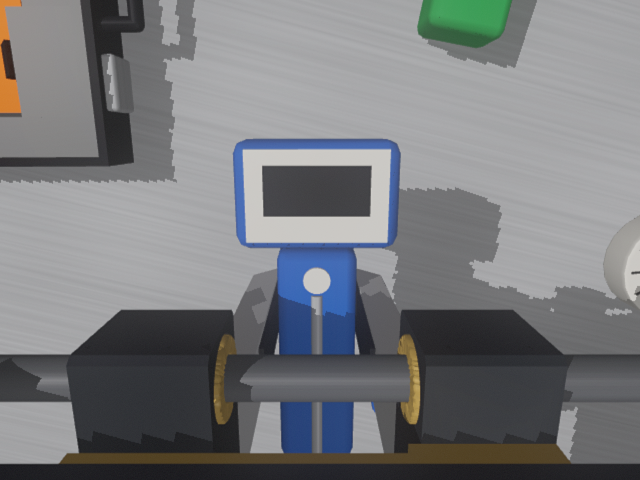

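The side picture shows the thermometer level in the gripper near (315,208). In the wrist picture its head's far edge at row 141 works out to tool x = 64 mm against 65 expected, so it did not slip. Moving over the cutout.

Emit:
play_rows:
  commands:
    - {"x":0.0153,"y":-0.019,"z":0,"wx":0,"wy":0,"wz":0,"grip":0}
    - {"x":0.0153,"y":-0.019,"z":0,"wx":0,"wy":0,"wz":0,"grip":0}
    - {"x":0.0153,"y":-0.019,"z":0,"wx":0,"wy":0,"wz":0,"grip":0}
    - {"x":0.0153,"y":-0.019,"z":0,"wx":0,"wy":0,"wz":0,"grip":0}
    - {"x":0.0153,"y":-0.019,"z":0,"wx":0,"wy":0,"wz":0,"grip":0}
    - {"x":0.0153,"y":-0.019,"z":0,"wx":0,"wy":0,"wz":0,"grip":0}
    - {"x":0.0153,"y":-0.019,"z":0,"wx":0,"wy":0,"wz":0,"grip":0}
    - {"x":0.0153,"y":-0.019,"z":0,"wx":0,"wy":0,"wz":0,"grip":0}
    - {"x":0.0153,"y":-0.019,"z":0,"wx":0,"wy":0,"wz":0,"grip":0}
    - {"x":0.0153,"y":-0.019,"z":0,"wx":0,"wy":0,"wz":0,"grip":0}
    - {"x":0,"y":0,"z":0,"wx":0,"wy":0,"wz":0,"grip":0}
    - {"x":0,"y":0,"z":0,"wx":0,"wy":0,"wz":0,"grip":0}

```text
clock: 6.7
eef_pos: [556.3, 139.3, 97.2]
eef_rot: [3.142, 0.001, 0.243]
wrist_force: [-0.4, -0.4, -2.0]
finger_gap: 29.7
```

Run:
```python
from h import *
s=manip.read_state();print(s['eef_pos'],s['eef_rot'],s['clock'])
for n in("side","wrist"):
    p,d=manip.camera(n);cv2.imwrite(f"pics/{n}2.png",p[:,:,::-1])
```

```text
[556.32870961 139.28933146  97.15031181] [3.14153760e+00 7.05820954e-04 2.43180086e-01] 6.7
```

View pics/wrist2.png

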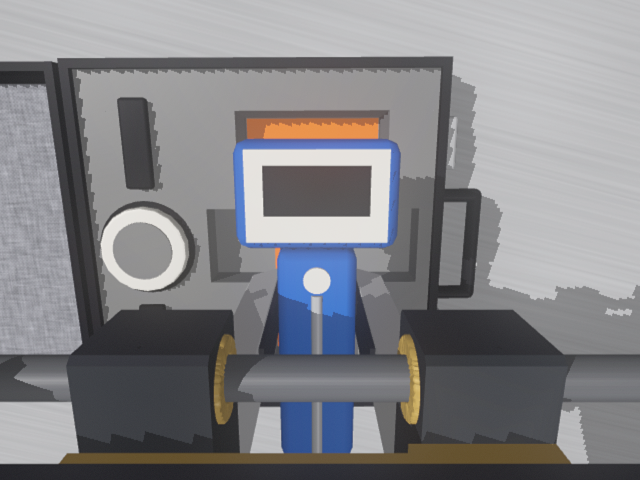

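View pics/side2.png

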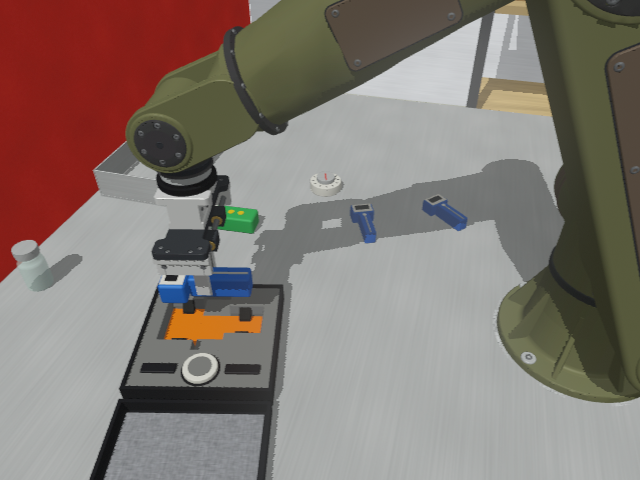

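The wrist view puts the rim far edge (row 111) and side edges (cols 236–388) within about 2 mm of the top-camera estimate: +1.5 mm in x and -2 mm in y. That's well inside the 10 mm clearance, so I'll split the difference and descend to just above the grips.

Emit:
play_rows:
  commands:
    - {"x":0.001,"y":-0.001,"z":0.015,"wx":0,"wy":0,"wz":0,"grip":0}
    - {"x":0,"y":0,"z":0.015,"wx":0,"wy":0,"wz":0,"grip":0}
    - {"x":0,"y":0,"z":0.015,"wx":0,"wy":0,"wz":0,"grip":0}
    - {"x":0,"y":0,"z":0.01,"wx":0,"wy":0,"wz":0,"grip":0}
    - {"x":0,"y":0,"z":0.006,"wx":0,"wy":0,"wz":0,"grip":0}
    - {"x":0,"y":0,"z":0.006,"wx":0,"wy":0,"wz":0,"grip":0}
    - {"x":0,"y":0,"z":0,"wx":0,"wy":0,"wz":0,"grip":0}
    - {"x":0,"y":0,"z":0,"wx":0,"wy":0,"wz":0,"grip":0}

```text
clock: 7.8
eef_pos: [557.6, 141.0, 30.8]
eef_rot: [-3.142, -0.001, 0.244]
wrist_force: [0.3, 0.5, -1.9]
finger_gap: 29.5
```

Emit:
play_rows:
  commands:
    - {"x":0,"y":0,"z":0.003,"wx":0,"wy":0,"wz":0,"grip":0}
    - {"x":0,"y":0,"z":0.003,"wx":0,"wy":0,"wz":0,"grip":0}
    - {"x":0,"y":0,"z":0.002,"wx":0,"wy":0,"wz":0,"grip":0}
    - {"x":0,"y":0,"z":0.001,"wx":0,"wy":0,"wz":0,"grip":0}
    - {"x":0,"y":0,"z":0,"wx":0,"wy":0,"wz":0,"grip":0}

```text
clock: 8.43
eef_pos: [557.7, 141.1, 21.6]
eef_rot: [-3.142, -0.001, 0.244]
wrist_force: [2.0, 1.2, -0.1]
finger_gap: 29.9
```

Emit:
play_rows:
  commands:
    - {"x":0,"y":0,"z":0.002,"wx":0,"wy":0,"wz":0,"grip":0}
    - {"x":0,"y":0,"z":0.001,"wx":0,"wy":0,"wz":0,"grip":0}
    - {"x":0,"y":0,"z":0.001,"wx":0,"wy":0,"wz":0,"grip":0}
    - {"x":0,"y":0,"z":0,"wx":0,"wy":0,"wz":0,"grip":0}
    - {"x":0,"y":0,"z":0,"wx":0,"wy":0,"wz":0,"grip":0}

```text
clock: 9.05
eef_pos: [557.2, 140.9, 17.5]
eef_rot: [-3.142, 0.0, 0.244]
wrist_force: [-2.8, -0.7, 4.6]
finger_gap: 29.8
```

Run:
```python
from h import *
s=manip.read_state();print(s['eef_pos'],s['wrist_force'],s['moment'],s['clock'])
for n in("side","wrist"):
    p,d=manip.camera(n);cv2.imwrite(f"pics/{n}3.png",p[:,:,::-1]);np.save(f"pics/{n}3.npy",d)
cv2.imwrite("pics/side3c.png",cv2.resize(cv2.imread("pics/side3.png")[220:420,100:330],None,fx=3,fy=3))
```

```text
[557.24764344 140.93854108  17.46963401] [-2.76152777 -0.73948462  4.57781483] [0.02888955 0.47264822 0.02052509] 9.05
```

View pics/wrist3.png

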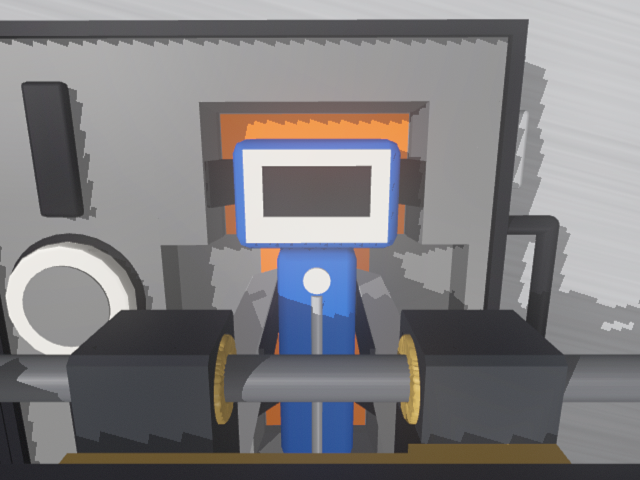

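View pics/side3c.png

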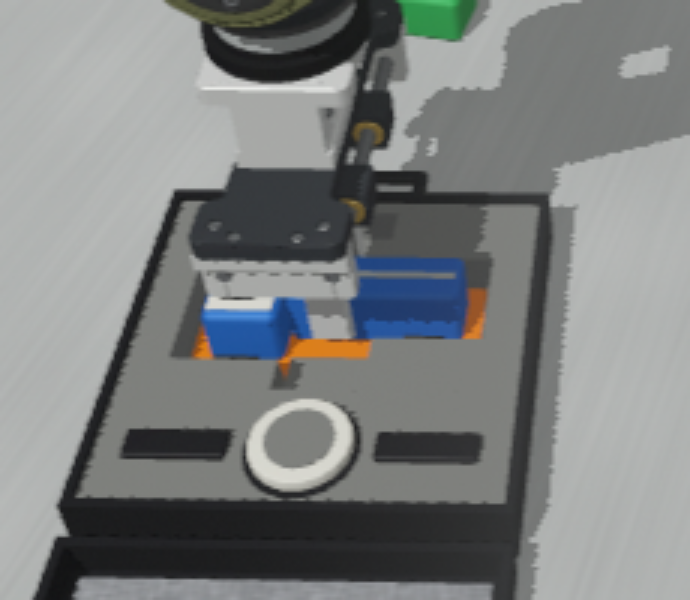

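The thermometer sits at the same pixels in the wrist picture as before (head rows 141–247), so it hasn't slipped. TCP z is 17.5, which puts its underside at about 10.1, on the floor. One firmer press, then release.

Emit:
play_rows:
  commands:
    - {"x":0,"y":0,"z":0.001,"wx":0,"wy":0,"wz":0,"grip":0}
    - {"x":0,"y":0,"z":0.001,"wx":0,"wy":0,"wz":0,"grip":0}
    - {"x":0,"y":0,"z":0,"wx":0,"wy":0,"wz":0,"grip":0}

```text
clock: 9.52
eef_pos: [557.4, 141.0, 17.4]
eef_rot: [3.141, -0.0, 0.244]
wrist_force: [-14.7, -3.4, 28.7]
finger_gap: 29.7
```

It has bottomed out: 28.7 N with no further travel. I'll relieve the force, open partway (within the recess) and lift.

Emit:
play_rows:
  commands:
    - {"x":0,"y":0,"z":-0.0015,"wx":0,"wy":0,"wz":0,"grip":0}
    - {"x":0,"y":0,"z":0,"wx":0,"wy":0,"wz":0,"grip":0.7}
    - {"x":0,"y":0,"z":0,"wx":0,"wy":0,"wz":0,"grip":0.7}
    - {"x":0,"y":0,"z":0,"wx":0,"wy":0,"wz":0,"grip":0.7}
    - {"x":0,"y":0,"z":0,"wx":0,"wy":0,"wz":0,"grip":0.7}
    - {"x":0,"y":0,"z":0,"wx":0,"wy":0,"wz":0,"grip":0.7}
    - {"x":0,"y":0,"z":0,"wx":0,"wy":0,"wz":0,"grip":0.7}

```text
clock: 10.4
eef_pos: [557.4, 141.0, 16.9]
eef_rot: [-3.142, 0.0, 0.244]
wrist_force: [-0.4, 0.6, -0.7]
finger_gap: 65.9
```

Emit:
play_rows:
  commands:
    - {"x":0,"y":0,"z":-0.01,"wx":0,"wy":0,"wz":0,"grip":0.7}
    - {"x":0,"y":0,"z":-0.03,"wx":0,"wy":0,"wz":0,"grip":0.7}
    - {"x":0,"y":0,"z":-0.04,"wx":0,"wy":0,"wz":0,"grip":0.7}
    - {"x":-0.05,"y":0.0,"z":-0.03,"wx":0,"wy":0,"wz":0,"grip":0.7}
    - {"x":-0.05,"y":0.0,"z":-0.02,"wx":0,"wy":0,"wz":0,"grip":0.7}
    - {"x":-0.05,"y":0.0,"z":0,"wx":0,"wy":0,"wz":0,"grip":0.7}
    - {"x":-0.04,"y":0.0,"z":0,"wx":0,"wy":0,"wz":0,"grip":0.7}
    - {"x":0,"y":0.0,"z":0,"wx":0,"wy":0,"wz":0,"grip":0.7}

```text
clock: 11.4
eef_pos: [371.8, 94.8, 147.9]
eef_rot: [3.141, -0.002, 0.244]
wrist_force: [-0.3, -0.5, 0.3]
finger_gap: 65.6
```

Run:
```python
from h import *
s=manip.read_state();print(s['eef_pos'],s['wrist_force'],s['clock'])
rgb,d=manip.camera("top");cv2.imwrite("pics/top4.png",rgb[:,:,::-1])
P=pts("top",d);w=np.zeros((480,640),bool);w[100:230,145:235]=1
m=(w&(P[...,2]>37)).astype(np.uint8)
n,lab,st,_=cv2.connectedComponentsWithStats(m);k=1+np.argmax(st[1:,4]);m=lab==k
v,u=np.nonzero(m);q=ray("top",u,v,46.)[:,:2].astype(np.float32)
z=P[m];A=np.c_[z[:,:2],np.ones(len(z))];print("topz",np.median(z[:,2]),"plane",np.linalg.lstsq(A,z[:,2],rcond=None)[0][:2],cv2.minAreaRect(q))
r0=np.load("pics/top0_rgb.npy")
for n_,b in(("green/timer diff",(slice(40,235),slice(335,520))),):
    print(n_,np.abs(rgb[b].astype(int)-r0[b]).max(2).__gt__(40).sum())
```

```text
[371.78272581  94.78775274 147.90000392] [-0.26199462 -0.47046226  0.28016887] 11.4
topz 45.51622198339516 plane [ 0.03693055 -1.78634169] ((555.63330078125, 137.02874755859375), (129.97776794433594, 62.02434158325195), 14.083301544189453)
green/timer diff 1262
```

View pics/top4.png

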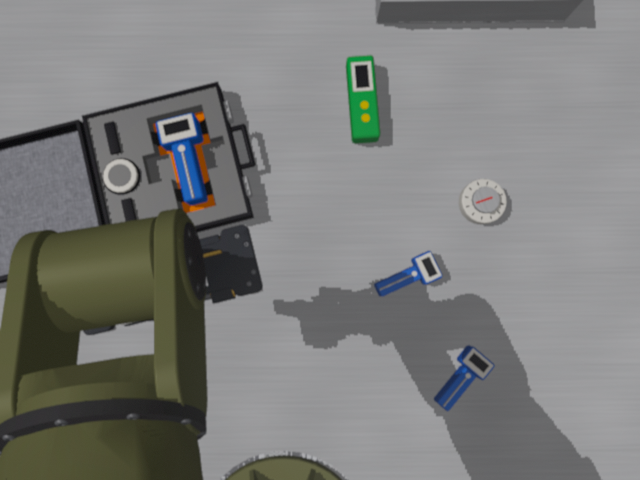

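The top picture shows the thermometer in the cutout at about (181,155), head to the wide end. Its top face is at 45.5 mm (46 expected when home), its yaw is 14.1°, and its centre is (555.6, 137.0), within 3 mm. The oil tester at (363,99) and the timer at (484,201) are at the same pixels as before. Handing in.

```bash
python3 -c "
from cell import manip
print(manip.sign_off())"
```

```text
the job is handed in; nothing more can be done
None
```

The blue thermometer is back in its cutout, head to the wide end, pressed to the floor with the fingers and released. I handed the job in at about 11.5 s; sign-off gives no verdict.

**Press:** I gripped the largest of the three blue look-alikes across its handle. It did not slip, and it bottomed out at a tool height of 17.4 mm with 28.7 N upward on the wrist.

**Last checks (top camera):**
- **Height:** its top face is at 45.5 mm, against 46 mm expected when fully home.
- **Position:** its centre is about 3 mm from the cutout centre and its yaw is 14.1° against 14°.
- **Bystanders:** the oil tester and timer are at the same pixels as at the start, judged by eye. My pixel-difference count over that area (1262) could not confirm it, because the area also covers the thermometer's old spot.

**Checks that failed or disagreed:**
- **Tilt:** my tilt fit failed, most likely on stray depth points at the edges, so tilt rests only on the face height and the pictures.
- **Cutout position:** the wrist and top cameras disagreed by about 2 mm, within calibration, so I aimed between them.

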